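Close the tray fence up to the butter bell

ROBOT

A 6-joint arm with a two-finger parallel gripper is mounted at the origin on the work surface. World frame = base frame: x ahead of the robot, y to its left, z up, the work surface at z = 0. Lengths are in mm, angles in rad, forces in N, time in s.
With the tool pointing down it reaches from about 250 to 850 mm from the base axis. Payload 12.5 kg.
Tool frame: the origin (TCP) lies at the very end of the fingers, on their centre line; the grasp point (between the pads) lies 19 mm behind it; z points along the fingers, y is the line along which they close (so a half turn about z gives the same grasp; the last joint's range is limited). The gripper opens to 93 mm and grips with 3 to 60 N. Pads are 15 mm wide; open, the fingers measure 128 mm over their backs; the gripper's body (75 mm by 188 mm) begins 65 mm behind the grasp point.
Start: joints at [-1.425, 0.351, 1.652, -0, 1.139, -0.085], TCP at [125.837, -535.397, 218.633] pointing down, gripper open.
Joint ranges: [-2.75, 2.75], [-0.79, 2.1], [0.01, 2.65], [-1.57, 4.71], [0.07, 3.14], [-2.87, 2.87]. Speed limits (rad/s): [2.22, 2.22, 2.79, 3.14, 3.14, 3.14].

INTERFACE

Orientations are given as [roll, pitch, yaw] about the fixed x, y, z axes, in that order (R = Rz(yaw) Ry(pitch) Rx(roll)).
In Python, from plant import manip gives the robot as it stands.
- The arm moves only by the tool jog_arm, called after "Call:" by a JSON object that holds its "fn" and its "kwargs". Schema: {"type":"object","properties":{"offsets":{"type":"array","items":{"type":"array","items":{"type":"number"},"minItems":7,"maxItems":7},"minItems":1,"maxItems":20},"squeeze":{"type":"number"},"only":{"type":"string"},"quiet":{"type":"boolean"},"lines":{"type":"string"}},"required":["offsets"],"additionalProperties":false}. offsets is a list of rows, 1 to 20 of them, each of 7 numbers: dx, dy, dz in fractions of the full range, 1 being 0.5 m, then a rotation vector rx, ry, rz in normalised numbers (1 is 2 pi rad), then the finger opening in mm; each row shifts and turns the commanded pose from where the row before left it, along the tool's axes as they then stand; what a row does not reach is not made up. A row lasts 1/12 s, in which the tool goes at most 41.7 mm and 0.125 rad, less where a joint would pass 70% of its speed; a pose out of reach is approached as far as the arm can. The fingers move at their own pace and stop on an object; squeeze is the grip in N (left out, the last holds). Time passes only in rows, so rows that do not move let the fingers close. The tool returns the time, the measured TCP pose, the force, the opening and the grip force at its end. only (a regular expression) keeps the lines of the reply that match it, lines (a string "A,B") keeps lines A to B, and quiet returns only ok. Input that does not fit is refused with a message, and nothing moves.
- manip.read_state(): the state, without advancing time (a new reading comes with each control period).
- manip.camera(name): name is "scene" or "top" or "wrist"; returns the picture (384x512x3 uint8, red, green, blue); there is no depth.
- manip.get_calibration(name): a dict with "mtx" (3x3 intrinsics, pixels), "distortion" ([k1, k2, p1, p2, k3] as OpenCV has them; the pictures are not rectified), "view" (4x4, takes a point from world to camera coordinates); the wrist camera has in their place "tool_from_camera" (4x4, takes a point from camera to tool coordinates, whose origin is the TCP and whose axes are the flange's). Camera axes: x right, y up, looking along -z (the intrinsics and any distortion apply to the point x, -y, -z); pixel columns grow to the right and rows downward; lengths in mm; the calibration is good to about 2 mm. A picture is of the moment at which its call begins: read the wrist's pose just before it. get_calibration takes no time and is no camera call.
- manip.finish_job(): hands the job in; it is judged then, once.
Trained networks look in the newest picture that a camera, given by its name, has taken for a name from the list of things; names that differ only in an ending like _2 or _b are one class to them, and where a whole thing is asked for, a point or a joint stands for the part that bears it (a point fixed in the world has none). Each returns a list of dicts, best first, with "score" (0 to 1); they miss things now and then, are a little off and sometimes report something else, mostly with a low value. They report only what shows in the picture. A call takes as long as a camera call.
- manip.look_for(camera, query): "bbox" ([left, top, width, height] in pixels, round what is visible of it).
- manip.tip_of(camera, query): "centre" ([column, row] in pixels: a listed point, or the origin of a listed thing).
The state is a dict: "time": time; "joint_positions": joint angles; "qd": joint speeds; "tau": joint torques, N m; "ee_pos": TCP position; "eef_rot": TCP orientation; "contact_force": force on the tool from outside, world axes, zero at the start; "moment": the same for the moment, N m; "finger_gap": finger opening in mm; "gripper_force": force on a finger pad.
Only numpy, scipy, OpenCV 4.12 (cv2) and the standard library are available. Lean on these libraries where they do the work, as an engineer would, in place of code of your own. Each camera call takes 0.05 s, during which the arm holds its last target. There are 200 camera calls.

TASK

Get the breakfast tray ready to carry: squeeze the steel lever on the tray's sliding wooden fence right in, keep it squeezed while you slide the fence up to the porcelain butter bell, and let go so that the latch drops fully into the last notch before the bell. The bell should stay standing where it is, just clear of the fence. Do not force the fence while the latch is caught, and leave the other things on the table and tray alone.

Things in the scene. Friction and masses are not known exactly. Their poses are not given: they have to be found in the camera images.
- tray: Light wooden tray, 300 (its x) by 440 (its y) mm, fixed to the table; origin at the centre of its underside, x away from the robot, y along the fence's travel, z up. Floor top 10 mm, rims 35 mm above the table.
- rim (a point): Point on top of the tray's 20 mm wide far (+x) rim, at the y of the fence's centre plane when fence = 0. A steel strip 11 mm high lies on the rim: toward +y one long parking slot (the fence starts in it), then 4 notches 10 mm wide, 30 mm apart, with solid lands between. Notches at fence = 60, 90, 120, 150 mm, all shifted alike by up to 12 mm either way (unmeasured: feel or look).
- fence (a joint): Slide of the wooden fence along tray +y, m; grows toward the butter bell; range 0 to 0.178, starts at 0 to 0.014; friction about 2 N. The fence is a crosspiece over the whole tray along tray x, 12 mm thick (its bell-side face is 6 mm in +y from its centre plane), 12 to 48 mm above the table.
- fence_grip (a point): On the fence's centre plane, 92 mm above the table, tray axes: middle of the grip when squeezed right in. Grip from above, fingers closing along x: one on the fence's fixed wooden plate (44 mm wide, top at 120 mm, outer face at x = -17 mm), one on the steel lever (outer face at x = +27 mm at rest, +17 mm squeezed in). Grip thickness 44 mm at rest, 34 mm squeezed.
- channel (a point): Middle of the finger channel on the fixed plate's outer (-x) side, 27 mm from fence_grip, moves with the fence: two wooden ears, 32 mm apart inside and 6 mm thick, run out 20 mm from the plate toward -x (to x = -37 mm of fence_grip), 55 to 120 mm above the table. A finger between them can push the fence either way along y with the lever let go.
- lever (a joint): Squeeze of the steel lever along tray -x, m: 0 = out, latch fully in a notch; 0.010 = squeezed right in against its stop. Sprung: about 5 N to start, 10 N at the stop. Plate 34 mm wide (y), 53 to 118 mm above the table. More than 0.006 frees the latch; let go with the latch on a land it rests at about 0.006 and the fence still slides (a few N) until the latch drops into a notch.
- pawl: Latch tooth, a steel bar 8 mm wide (y), 36 to 46 mm above the table, rigidly part of the lever, pointing along tray +x; with the lever out it reaches 6 mm into the notch; square, so it blocks both ways. Axes as the tray; the body's origin lies on the fence's centre plane at table height, 142 mm in -x from the tooth's tip.
- butter_bell: White porcelain butter bell standing on the tray floor in the fence's way, round, 92 mm across up to 40 mm above its foot (where the fence would meet it), 96 mm across just above, 98 mm high, about 0.6 kg; origin at the centre of its underside, z up.
- sugar_shaker: Blue glass sugar shaker with steel top on the tray, 64 mm across, 127 mm high; origin under its centre. Leave alone.
- egg_cup: Stainless steel egg cup on the tray, 48 mm across, 58 mm high; origin under its centre. Leave alone.
- pepper_mill: Dark wooden pepper mill with steel top button on the table, 60 mm across, 182 mm high; origin under its centre. Leave alone.
- coffee_mug: White mug on the table, 80 mm across, 92 mm high; origin under its centre. Leave alone.
- side_plate: White plate on the table, 170 mm across, 18 mm high; origin under its centre. Leave alone.
- jam_jar: Jam jar with steel lid on the table, 68 mm across, 88 mm high; origin under its centre. Leave alone.

How it is judged (in metres and radians):
On the way, in this order (a step that is already met when the one before it is completed fails the run):
1. the lever is squeezed right in with the fence still at its parking place (value of joint lever above 0.0075 m and value of joint fence below 0.035 m), for 0.1 s.
2. the fence is slid out along the strip with the lever held squeezed (value of joint lever above 0.0065 m and value of joint fence above 0.042 m), for 0.1 s.
At the end, for the whole second after the job is handed in: The lever is out (below 2 mm), so the latch is fully in a notch; the fence is at rest, and the bell stands upright, at most 10 mm from where it was, with less than 38 mm between it and the fence's face (the last notch before the bell; a notch that would have left under about 8 mm may be skipped) (value of joint lever below 0.002 m and y of butter_bell in the frame of fence_grip between 0.0515 and 0.09 m and velocity of joint fence between -0.005 and 0.005 m/s and angle between butter_bell's own z axis and vertical below 0.1 rad and distance of butter_bell from where it was at the start of the episode below 0.01 m and linear speed of butter_bell below 0.01 m/s); the robot touches nothing.
It fails at once if the fence forced against a caught latch (over 40 N on the latch tooth) (contact force between pawl and anything else above 40 N).
It fails at once if the butter bell shoved more than 10 mm or tipped (distance of butter_bell from where it was at the start of the episode above 0.01 m or angle between butter_bell's own z axis and vertical above 0.25 rad).
It fails at once if another thing on the tray or table moved more than 30 mm (distance of any of sugar_shaker, egg_cup, pepper_mill, coffee_mug, side_plate, jam_jar from where it was at the start of the episode above 0.03 m).
It also fails if it takes over 38 s, if anything falls off the work surface, if the arm or the gripper's body presses on something with over 40 N, if the wrist force passes 120 N, or if a joint passes its speed limit or range.

## Working session

There is one attempt and no reset: what is moved stays moved. The work goes in short steps, Python scripts to look and compute and a tool call to move; the robot and the scene stay as the last step left them, time stands still between calls to the robot, and variables do not carry over. Pictures are saved under pics/ and viewed, at most 10 in all, crops included, and the job is handed in when it is done.

```bash
ls; mkdir -p pics; cat > h.py <<'E'
import numpy as np, cv2
from plant import manip
from scipy.spatial.transform import Rotation as R
def ray(cam,px,st=None):
    c=manip.get_calibration(cam)
    p=cv2.undistortPoints(np.array([[px]],float),np.array(c["mtx"]),np.array(c["distortion"]))[0,0]
    d=np.array([p[0],-p[1],-1.])
    if "view" in c: T=np.linalg.inv(np.array(c["view"]))
    else:
        st=st or manip.read_state(); B=np.eye(4); B[:3,:3]=R.from_euler('xyz',st["eef_rot"]).as_matrix(); B[:3,3]=st["ee_pos"]
        T=B@np.array(c["tool_from_camera"])
    return T[:3,3],T[:3,:3]@d
def atz(cam,px,z,st=None):
    o,d=ray(cam,px,st); return o+d*(z-o[2])/d[2]
def tri(rs):
    A=np.zeros((3,3));b=np.zeros(3)
    for o,d in rs:
        d=d/np.linalg.norm(d);P=np.eye(3)-np.outer(d,d);A+=P;b+=P@o
    x=np.linalg.solve(A,b)
    return x,[np.linalg.norm(np.cross(x-o,d/np.linalg.norm(d))) for o,d in rs]
E
python3 - <<'E'
from h import *
np.set_printoptions(precision=1,suppress=True)
print(manip.read_state())
for cam in("scene","top"):
    im=manip.camera(cam); cv2.imwrite(f"pics/{cam}0.png",im[:,:,::-1])
    for q,z in [("tray",0),("rim",35),("fence_grip",92),("channel",92),("pawl",0),("butter_bell",10),("sugar_shaker",10),("egg_cup",10),("pepper_mill",0),("coffee_mug",0),("jam_jar",0)]:
        r=manip.tip_of(cam,q)[:2]
        print(cam,q,[(x["score"],np.array(x["centre"]),atz(cam,x["centre"],z)) for x in r])
E
```

```text
pics
{'time': 0.0, 'joint_positions': array([-1.4,  0.4,  1.7, -0. ,  1.1, -0.1]), 'qd': array([ 0., -0., -0.,  0., -0.,  0.]), 'tau': array([  0. , -49.7, -28.5,   0.1,   0. ,  -0. ]), 'ee_pos': array([ 125.8, -535.1,  218.1]), 'eef_rot': array([-3.1, -0. ,  0.2]), 'contact_force': array([-0.5,  0.7,  0.1]), 'moment': array([-0.,  0.,  0.]), 'gripper_force': 0.0, 'finger_gap': 93.00588899819698}
scene tray [(0.77, array([272.4, 197.8]), array([506.3,  47. ,   0. ]))]
scene rim [(0.61, array([276.1, 241.2]), array([636.5, -66.1,  35. ]))]
scene fence_grip [(0.9, array([268. , 217.3]), array([588.8, -53.9,  92. ]))]
scene channel [(0.73, array([259.2, 211.4]), array([558.1, -58.5,  92. ]))]
scene pawl []
scene butter_bell [(0.69, array([273.4, 175.4]), array([451.1, 104.6,  10. ]))]
scene sugar_shaker [(0.62, array([217.6, 218.2]), array([ 453.5, -128.8,   10. ]))]
scene egg_cup [(0.63, array([326.5, 181.1]), array([581. , 211.9,  10. ]))]
scene pepper_mill [(0.81, array([113.9, 251.4]), array([ 332.6, -415.1,    0. ]))]
scene coffee_mug [(0.72, array([337.4, 114.6]), array([404.6, 46
[... 280 characters left out ...]
5,  35. ]))]
top fence_grip [(0.92, array([264.1, 169.7]), array([601.5, -65.2,  92. ]))]
top channel [(0.72, array([261.5, 181.7]), array([561.7, -56.3,  92. ]))]
top pawl []
top butter_bell [(0.57, array([216., 214.]), array([461.3, 101.5,  10. ]))]
top sugar_shaker [(0.87, array([280.4, 219.2]), array([ 441.4, -121.1,   10. ])), (0.73, array([232.9, 203.5]), array([497.3,  42.8,  10. ]))]
top egg_cup [(0.62, array([181.8, 180.7]), array([578.8, 221.7,  10. ]))]
top pepper_mill [(0.72, array([367.3, 252.7]), array([ 323.3, -420.6,    0. ]))]
top coffee_mug [(0.91, array([109. , 232.2]), array([400.8, 478.6,   0. ]))]
top jam_jar [(0.66, array([128.3, 167.7]), array([628.7, 415.3,   0. ]))]
```

```bash
python3 - <<'E'
import cv2
im=cv2.imread("pics/top0.png")[110:290,110:350]; cv2.imwrite("pics/top0c.png",cv2.resize(im,None,fx=3.3,fy=3.3,interpolation=cv2.INTER_CUBIC))
im=cv2.imread("pics/scene0.png")[90:290,150:410]; cv2.imwrite("pics/scene0c.png",cv2.resize(im,None,fx=3,fy=3,interpolation=cv2.INTER_CUBIC))
E
```

```text
(no output)
```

View pics/top0c.png

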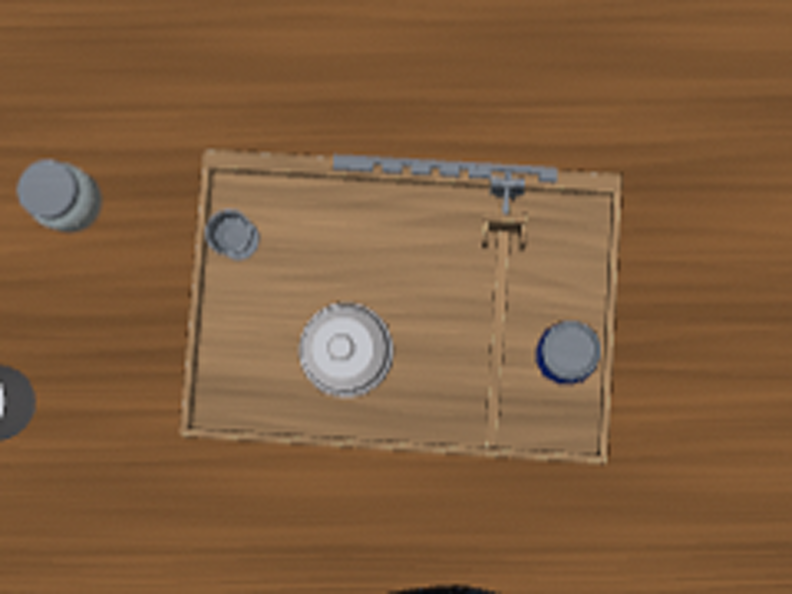

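View pics/scene0c.png

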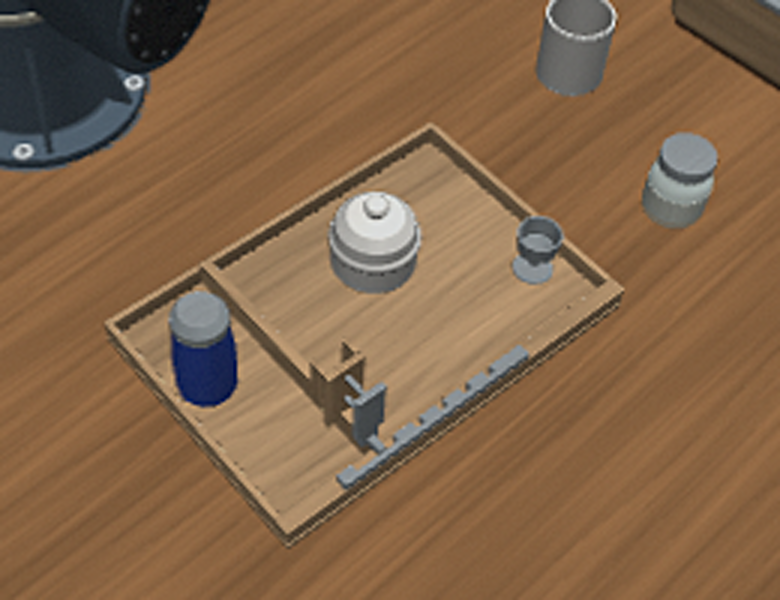

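The top picture shows the tray (crop corners about (207,150), (621,173), (605,461), (184,435)), turned slightly. The fence grip is at about (505,215), the lever at (507,187), the bell at (345,350) and the notched strip from (333,160) to (555,175). The scene picture agrees.

```bash
python3 - <<'E'
from h import *
np.set_printoptions(precision=1,suppress=True)
c=[atz("top",(x/3.3+110,y/3.3+110),35) for x,y in [(207,150),(621,173),(605,461),(184,435)]]
c=np.array(c);print(c, c.mean(0))
e=c[0]-c[1];f=c[3]-c[2];g=c[0]-c[3];k=c[1]-c[2]
print([np.linalg.norm(v) for v in(e,f,g,k)], [np.arctan2(-v[0],v[1]) for v in(e,f)],[np.arctan2(v[1],v[0]) for v in (g,k)])
px={"fence_grip":((268,217.3),(264.1,169.7)),"channel":((259.2,211.4),(261.5,181.7)),"rim":((276.1,241.2),(263.8,162.2)),"bell":((273.4,175.4),(216,214))}
for q,(a,b) in px.items(): print(q,tri([ray("scene",a),ray("top",b)]))
s=manip.read_state(); print(s["eef_rot"],s["ee_pos"])
print(manip.get_calibration("wrist"))
E
```

```text
[[ 663.8  249.5   35. ]
 [ 635.  -183.7   35. ]
 [ 337.4 -161.9   35. ]
 [ 366.9  269.7   35. ]] [500.8  43.4  35. ]
[np.float64(434.14747530586544), np.float64(432.5284078994723), np.float64(297.6790018079616), np.float64(298.3791897391381)] [np.float64(-0.06646628896893265), np.float64(-0.06806964885457724)] [np.float64(-0.06788627014833389), np.float64(-0.07331106174817247)]
fence_grip (array([598.2, -64.4, 114.2]), [np.float64(0.5584454304828231), np.float64(0.5584454304828144)])
channel (array([560.2, -57.8,  94.1]), [np.float64(1.948044230534405), np.float64(1.9480442305343366)])
rim (array([636.7, -65.8,  34.8]), [np.float64(0.3839978089036119), np.float64(0.38399780890376595)])
bell (array([459.3,  98.6,  23.6]), [np.float64(1.9577880202707152), np.float64(1.9577880202707125)])
[-3.1 -0.   0.2] [ 125.8 -535.4  218.6]
{'mtx': array([[267.2,   0. , 252.4],
       [  0. , 267.2, 191.2],
       [  0. ,   0. ,   1. ]]), 'distortion': array([-0.,  0.,  0.,  0.,  0.]), 'tool_from_camera': array([[   0. ,    1. ,    0.3,   85.4],
       [   1. ,   -0. ,   -0. ,   -0.4],
       [   0. ,    0.3,   -1. , -165.7],
       [   0. ,    0. ,    0. ,    1. ]])}
```

```bash
python3 - <<'E'
from h import *
from scipy.optimize import fsolve
s=manip.read_state(); r=s["eef_rot"];p=s["ee_pos"]; print(np.round(r,3),p)
N=20; rz=-(1.503-r[2])/N
def end(v):
    x=p[:2].copy();y=r[2]
    for i in range(N):
        x=x+np.array([np.cos(y)*v[0]+np.sin(y)*v[1], np.sin(y)*v[0]-np.cos(y)*v[1]]); y-=rz
    return x
v=fsolve(lambda v:end(v)-np.array([594,-64]),[30,0]);print(v,rz,end(v))
E
```

```text
[-3.142 -0.     0.231] [ 125.84381398 -535.39739783  218.61659067]
[35.52530608  1.64300895] -0.063612959353953 [594. -64.]
```

Units first: shifts go in shares of 0.5 m and turns go in shares of 2 pi rad. So 35.5 mm / 500 = 0.071, 1.6 mm / 500 = 0.0032, -0.0636 rad / 6.2832 = -0.0101.

Call:
{"fn": "jog_arm", "kwargs": {"offsets": [[0.071, 0.0032, 0, 0, 0, -0.0101, 85], [0.071, 0.0032, 0, 0, 0, -0.0101, 85], [0.071, 0.0032, 0, 0, 0, -0.0101, 85], [0.071, 0.0032, 0, 0, 0, -0.0101, 85], [0.071, 0.0032, 0, 0, 0, -0.0101, 85], [0.071, 0.0032, 0, 0, 0, -0.0101, 85], [0.071, 0.0032, 0, 0, 0, -0.0101, 85], [0.071, 0.0032, 0, 0, 0, -0.0101, 85], [0.071, 0.0032, 0, 0, 0, -0.0101, 85], [0.071, 0.0032, 0, 0, 0, -0.0101, 85], [0.071, 0.0032, 0, 0, 0, -0.0101, 85], [0.071, 0.0032, 0, 0, 0, -0.0101, 85], [0.071, 0.0032, 0, 0, 0, -0.0101, 85], [0.071, 0.0032, 0, 0, 0, -0.0101, 85], [0.071, 0.0032, 0, 0, 0, -0.0101, 85], [0.071, 0.0032, 0, 0, 0, -0.0101, 85], [0.071, 0.0032, 0, 0, 0, -0.0101, 85], [0.071, 0.0032, 0, 0, 0, -0.0101, 85], [0.071, 0.0032, 0, 0, 0, -0.0101, 85], [0.071, 0.0032, 0, 0, 0, -0.0101, 85]], "squeeze": 30}}

```text
time: 2.87
ee_pos: [593.6, -62.1, 218.6]
eef_rot: [3.141, -0.0, 1.506]
contact_force: [0.3, -0.4, -0.4]
finger_gap: 85.3
gripper_force: 0.0
```

Call:
{"fn": "jog_arm", "kwargs": {"offsets": [[0, 0, 0, 0, 0, 0, 85], [0, 0, 0, 0, 0, 0, 85]]}}

```text
time: 3.03
ee_pos: [593.3, -62.4, 218.6]
eef_rot: [-3.142, 0.0, 1.505]
contact_force: [0.4, -1.3, 0.0]
finger_gap: 85.1
gripper_force: 0.0
```

```bash
python3 - <<'E'
from h import *
np.set_printoptions(precision=1,suppress=True)
s=manip.read_state(); im=manip.camera("wrist"); cv2.imwrite("pics/w1.png",cv2.resize(im[:,:,::-1],None,fx=1.5,fy=1.5))
for q,z in [("rim",35),("fence_grip",92),("channel",92),("pawl",0),("butter_bell",10)]:
    r=manip.tip_of("wrist",q)[:2]
    print(q,[(x["score"],np.array(x["centre"]),atz("wrist",x["centre"],z,s)) for x in r])
E
```

```text
rim [(0.76, array([286.1, 180.3]), array([639.4, -74.9,  35. ]))]
fence_grip [(0.81, array([253.6, 182.3]), array([596.1, -59. ,  92. ]))]
channel [(0.59, array([228.1, 182.6]), array([567.2, -57.5,  92. ]))]
pawl []
butter_bell [(0.74, array([135.8,  48.3]), array([456.2, 105.2,  10. ]))]
```

View pics/w1.png

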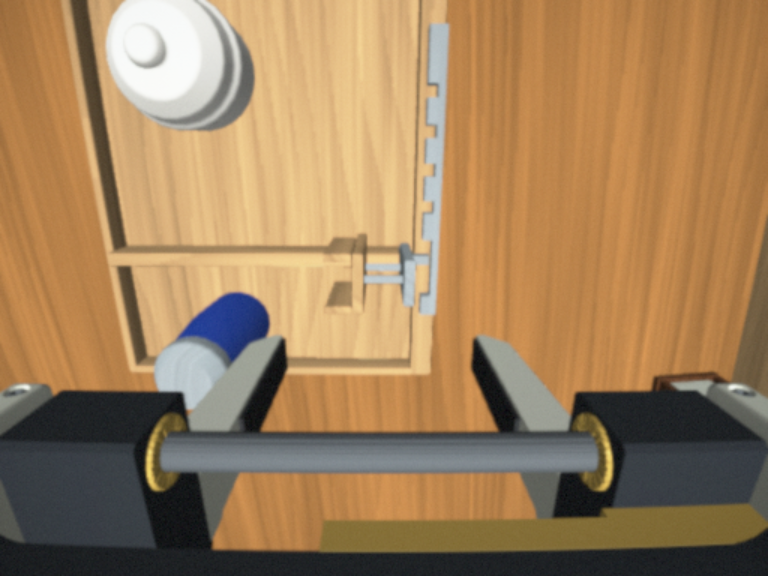

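The wrist view shows the grip plate at (360,275), the lever at (408,275), the tooth at (422,259) in the long slot, the notches along x≈432 at rows about 90 to 230, and the bell at (180,65). I'll enlarge the strip.

```bash
python3 - <<'E'
from h import *
im=manip.camera("wrist")[:,:,::-1]; cv2.imwrite("pics/w1raw.png",im)
cv2.imwrite("pics/w1c.png",cv2.resize(im[5:215,265:310],None,fx=2.8*3,fy=2.8,interpolation=cv2.INTER_CUBIC))
for x in (283,284,286,287): print(x,' '.join(str(int(im[r,x,0])-int(im[r,x,2])) for r in range(10,215)))
E
```

```text
283 -90 -91 -90 -92 -91 -92 -91 -89 -86 -89 -88 -89 -88 -88 -88 -87 -86 -87 -85 -85 -85 -87 -85 -84 -87 -87 -86 -87 -86 -84 -87 -87 -86 -87 -86 -85 -81 -76 -77 -76 -77 -79 -77 -80 -85 -91 -92 -94 -92 -94 -94 -90 -83 -73 -67 -66 -67 -66 -64 -63 -61 -62 -63 -63 -62 -53 -47 -45 -47 -47 -58 -82 -93 -95 -95 -94 -94 -97 -92 -72 -39 -25 -20 -21 -18 -21 -20 -19 -13 -10 -13 -14 -13 -11 -12 -11 -31 -81 -95 -94 -97 -97 -95 -96 -84 -41 -2 1 3 3 7 8 8 10 11 10 9 10 13 10 6 -20 -66 -89 -95 -97 -94 -96 -85 -43 2 13 12 14 14 14 16 11 14 12 15 14 14 17 16 15 11 -4 -43 -81 -96 -96 -95 -95 -96 -93 -78 -25 8 15 15 15 14 5 -32 -78 -96 -94 -95 -95 -95 -94 -95 -95 -95 -95 -93 -95 -94 -96 -94 -92 -75 -26 7 12 16 13 16 15 14 16 18 16 14 13 11 -12 -55 -85 -95 -94 -95 -94 -96
284 -89 -90 -90 -87 -86 -85 -80 -78 -72 -71 -69 -72 -71 -70 -70 -66 -62 -62 -62 -60 -63 -61 -58 -56 -54 -56 -54 -56 -56 -54 -50 -52 -49 -52 -55 -50 -45 -39 -37 -36 -40 -37 -41 -50 -64 -86 -94 -94 -95 -94 -93 -85 -59 -28 -16 -14 -12 -14 -11 -7 -6 -5 -7 -7 -5 -2 -1 1 1 -3 -21 -67 -90 -94 -97 -95 -93 -94 -87 -55 -11 7 10 10 11 9 9 12 14 13 1
[... 1032 characters left out ...]
4 17 14 9 -11 -54 -85 -96 -96 -97 -96 -96
287 -96 -88 -60 -11 12 14 13 17 14 13 14 13 14 16 14 15 17 16 14 14 15 14 15 14 15 14 12 16 13 14 13 15 14 17 15 16 14 14 15 15 15 14 12 0 -51 -90 -94 -97 -97 -97 -93 -72 -22 8 15 15 17 16 15 14 14 14 16 15 15 16 14 15 14 14 -4 -58 -93 -94 -95 -96 -93 -94 -82 -39 0 12 15 16 15 15 12 16 15 18 15 12 16 14 16 13 -5 -65 -92 -95 -93 -96 -93 -90 -77 -22 10 16 17 15 17 16 15 15 15 16 16 14 16 15 11 -5 -48 -74 -78 -81 -76 -76 -62 -25 8 15 16 17 16 13 15 18 14 14 15 15 14 17 16 16 14 12 0 -17 -23 -20 -17 -18 -17 -13 -11 -6 -3 -2 -1 2 4 6 9 4 2 4 6 9 9 12 10 10 12 12 12 14 14 12 12 15 14 15 16 15 17 16 15 14 15 14 16 16 15 15 11 -12 -53 -85 -96 -96 -96 -97 -97
```

View pics/w1c.png

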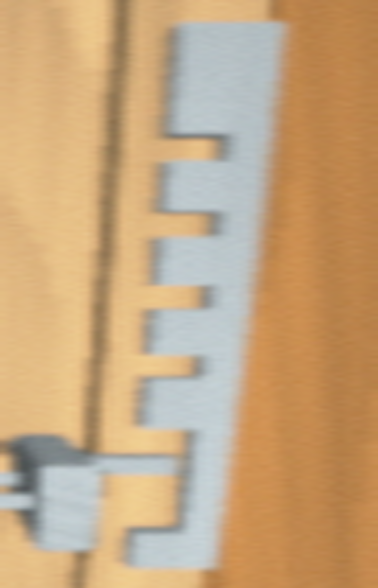

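```bash
python3 - <<'E'
from h import *
np.set_printoptions(precision=1,suppress=True)
s=manip.read_state();im=cv2.imread("pics/w1raw.png").astype(float);d=im[:,:,0]-im[:,:,2]
yaw=-.068; ey=np.array([-np.sin(yaw),np.cos(yaw)]);ex=np.array([np.cos(yaw),np.sin(yaw)])
def edges(col):
    v=d[:,col]; o=[]
    for r in range(5,214):
        if (v[r]+40)*(v[r+1]+40)<0: o.append(r+(-40-v[r])/(v[r+1]-v[r]))
    return o
for col in (282,284,287,289):
    e=edges(col); print(col,[ (round(r,1),round(float(atz("wrist",(col,r),46,s)[:2]@ey),1)) for r in e])
a=atz("wrist",(285,100),46,s); print(a,a[:2]@ex)
# strip right edge for yaw
P=[]
for r in range(20,205,10):
    v=d[r]; c=[x for x in range(284,310) if v[x]>-40 and v[x+1]<=-40][-1]; c+=(v[c]+40)/(v[c]-v[c+1]); P.append(atz("wrist",(c,r),46,s)[:2])
P=np.array(P); k=np.polyfit(P[:,1],P[:,0],1); print("strip slope",k, "far edge x in tray ax",(P@ex).mean())
for q in("fence_grip",): 
    for cam in ("top","scene","wrist"):
        manip.camera(cam)
        for q in ("butter_bell",): print(cam,[(x["score"],x["bbox"]) for x in manip.look_for(cam,q)[:1]])
E
```

```text
282 [(np.float64(118.3), 47.8), (np.float64(130.6), 33.1), (np.float64(139.3), 22.3), (np.float64(157.7), -0.9), (np.float64(166.7), -12.7), (np.float64(174.2), -22.6), (np.float64(192.7), -48.0), (np.float64(207.6), -69.2)]
284 [(np.float64(46.8), 127.5), (np.float64(51.8), 122.4), (np.float64(62.6), 110.8), (np.float64(80.4), 91.4), (np.float64(89.3), 81.4), (np.float64(106.5), 61.7), (np.float64(114.8), 52.0), (np.float64(131.5), 31.9), (np.float64(139.0), 22.7), (np.float64(158.0), -1.3), (np.float64(166.8), -12.8), (np.float64(174.2), -22.7), (np.float64(192.6), -47.8), (np.float64(207.6), -69.2)]
287 [(np.float64(12.4), 162.7), (np.float64(53.8), 120.2), (np.float64(61.6), 111.8), (np.float64(80.7), 91.1), (np.float64(89.0), 81.8), (np.float64(106.6), 61.7), (np.float64(114.7), 52.2), (np.float64(131.8), 31.6), (np.float64(138.6), 23.2), (np.float64(207.7), -69.3)]
289 [(np.float64(12.4), 162.7), (np.float64(53.9), 120.1), (np.float64(61.6), 111.9), (np.float64(81.0), 90.7), (np.float64(88.4), 82.5), (np.float64(207.7), -69.2)]
[639.8  25.8  46. ] 636.6051599908918
strip slope [  0.1 649.9] far edge x in tray ax 648.4567314521593
top [(0.89, [204.1, 199.4, 22.7, 29.9])]
scene [(0.5, [261.5, 159.8, 29.6, 24.2])]
wrist [(0.88, [71.0, 0.0, 102.2, 88.1])]
```

```bash
python3 - <<'E'
from h import *
np.set_printoptions(precision=1,suppress=True)
yaw=-.068; E=np.array([[np.cos(yaw),np.sin(yaw)],[-np.sin(yaw),np.cos(yaw)]])
for z in(50,55,60):print("bell top",E@atz("top",(345.5/3.3+110,350.5/3.3+110),z)[:2])
o,_=ray("wrist",(0,0));print("cam",o)
print("fence_grip",E@atz("wrist",(253.6,182.3),92)[:2],E@atz("wrist",(228.1,182.6),92)[:2])
print("tip x",E@atz("wrist",(287,170.5),46)[:2], "tcp",E@manip.read_state()["ee_pos"][:2])
im=cv2.imread("pics/w1raw.png"); cv2.imwrite("pics/w1g.png",cv2.resize(im[145:215,205:295],None,fx=8,fy=8,interpolation=cv2.INTER_CUBIC))
E
```

```text
bell top [443.8 132.2]
bell top [443.6 131.7]
bell top [443.4 131.2]
cam [600.2  20.6 384.4]
fence_grip [598.7 -19.9] [569.7 -20.3]
tip x [642.2 -16.8] tcp [596.1 -23.5]
```

View pics/w1g.png

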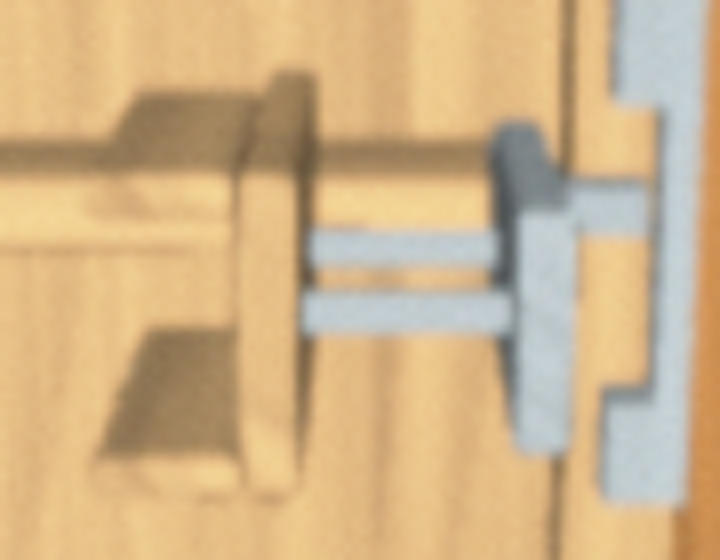

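```bash
python3 - <<'E'
from h import *
np.set_printoptions(precision=1,suppress=True)
yaw=-.068; E=np.array([[np.cos(yaw),np.sin(yaw)],[-np.sin(yaw),np.cos(yaw)]])
for n,c,z in [("plate outer",(235,186.5),120),("lever outer",(276.7,186.4),118),("plate +y",(238.5,167),120),("plate -y",(238.5,206.5),120)]: print(n,E@atz("wrist",c,z)[:2])
E
```

```text
plate outer [579.4 -16.7]
lever outer [622.6 -17.1]
plate +y [583.3   3.9]
plate -y [582.7 -38.7]
```

Converted, 35 mm / 500 = 0.07, 20 mm / 500 = 0.04.

Call:
{"fn": "jog_arm", "kwargs": {"offsets": [[0.006, 0.0005, 0.03, 0, 0, 0, 85], [0.006, 0.0005, 0.07, 0, 0, 0, 85], [0, 0, 0.07, 0, 0, 0, 85], [0, 0, 0.07, 0, 0, 0, 80], [0, 0, 0.04, 0, 0, 0, 80], [0, 0, 0.011, 0, 0, 0, 75], [0, 0, 0, 0, 0, 0, 70]], "squeeze": 30}}

```text
time: 4.27
ee_pos: [593.4, -57.8, 72.0]
eef_rot: [-3.139, -0.0, 1.503]
contact_force: [0.4, 0.2, 1.3]
finger_gap: 72.7
gripper_force: 0.0
```

Call:
{"fn": "jog_arm", "kwargs": {"offsets": [[0, 0, 0, 0, 0, 0, 50], [0, 0, 0, 0, 0, 0, 40], [0, 0, 0, 0, 0, 0, 30], [0, 0, 0, 0, 0, 0, 30], [0, 0, 0, 0, 0, 0, 30], [0, 0, 0, 0, 0, 0, 30]], "squeeze": 30}}

```text
time: 4.77
ee_pos: [592.4, -57.8, 74.1]
eef_rot: [-3.137, 0.0, 1.503]
contact_force: [-27.4, 0.7, 25.1]
finger_gap: 35.4
gripper_force: 23.4
```

Converted, -1 mm / 500 = -0.002, -0.7 mm / 500 = -0.0014.

Call:
{"fn": "jog_arm", "kwargs": {"offsets": [[0, -0.002, 0, 0, 0, 0, 30], [0, -0.0014, 0, 0, 0, 0, 30], [0, 0, 0, 0, 0, 0, 30]], "squeeze": 30}}

```text
time: 5.02
ee_pos: [591.6, -57.8, 74.3]
eef_rot: [-3.14, 0.0, 1.503]
contact_force: [-9.3, 0.2, 12.2]
finger_gap: 34.0
gripper_force: 30.0
```

Converted, 8 mm / 500 = 0.016, 7 mm / 500 = 0.014.

Call:
{"fn": "jog_arm", "kwargs": {"offsets": [[0.004, -0.0008, 0, 0, 0, 0, 30], [0.01, 0, 0, 0, 0, 0, 30], [0.016, 0, 0, 0, 0, 0, 30], [0.016, 0, 0, 0, 0, 0, 30], [0.016, 0, 0, 0, 0, 0, 30], [0.016, 0, 0, 0, 0, 0, 30], [0.016, 0, 0, 0, 0, 0, 30], [0.016, 0, 0, 0, 0, 0, 30], [0.016, 0, 0, 0, 0, 0, 30], [0.014, 0, 0, 0, 0, 0, 30], [0.008, 0, 0, 0, 0, 0, 30], [0.002, 0, 0, 0, 0, 0, 30], [0, 0, 0, 0, 0, 0, 30], [0, 0, 0, 0, 0, 0, 30]], "squeeze": 30}}

```text
time: 6.18
ee_pos: [596.9, 17.5, 74.3]
eef_rot: [3.142, -0.0, 1.503]
contact_force: [-5.5, 1.9, 10.7]
finger_gap: 33.1
gripper_force: 30.0
```

```bash
python3 - <<'E'
from h import *
im=manip.camera("wrist")[:,:,::-1]; cv2.imwrite("pics/w2raw.png",im); cv2.imwrite("pics/w2.png",cv2.resize(im[:260,180:],None,fx=2.3,fy=2.3,interpolation=cv2.INTER_CUBIC))
E
```

```text
(no output)
```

View pics/w2.png

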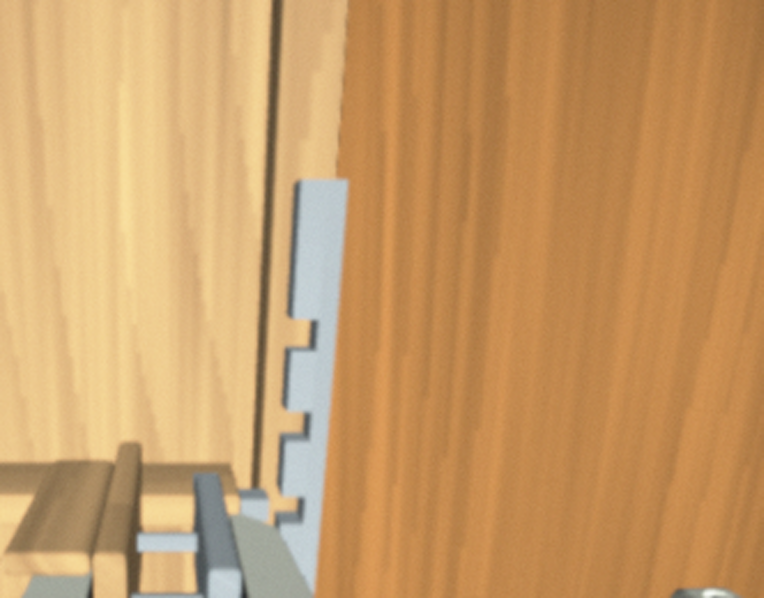

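The tooth (crop about (253,503)) sits beside the nearest visible notch (about (287,508)), which is the third from the far end, i.e. N2. I'll measure the remaining offset.

```bash
python3 - <<'E'
from h import *
s=manip.read_state();im=cv2.imread("pics/w2raw.png").astype(float)
yaw=-.068; E=np.array([[np.cos(yaw),np.sin(yaw)],[-np.sin(yaw),np.cos(yaw)]])
d=im[:,:,0]-im[:,:,2]; g=im.mean(2)
for c in (288,290,292): print(c,[(r,int(d[r,c]),int(g[r,c])) for r in range(208,228)])
for c in (303,304,305,306):
    v=d[:,c]; o=[r+(-40-v[r])/(v[r+1]-v[r]) for r in range(130,240) if (v[r]+40)*(v[r+1]+40)<0]
    print(c,[(round(r,1),round(float((E@atz("wrist",(c,r),46,s)[:2])[1]),1)) for r in o])
for r in (212,213,214,215,216,222,223,224,225): print(r,E@atz("wrist",(290,r),46,s)[:2])
E
```

```text
288 [(208, -94, 177), (209, -96, 178), (210, -92, 175), (211, -82, 171), (212, -47, 156), (213, -3, 140), (214, 10, 131), (215, 13, 134), (216, 11, 152), (217, 16, 178), (218, 14, 198), (219, 14, 202), (220, 17, 203), (221, 14, 203), (222, 14, 204), (223, 13, 198), (224, 8, 188), (225, -3, 171), (226, -5, 164), (227, -5, 162)]
290 [(208, -45, 86), (209, -45, 85), (210, -45, 85), (211, -31, 93), (212, -8, 111), (213, 6, 131), (214, 12, 133), (215, 12, 135), (216, 11, 152), (217, 14, 177), (218, 14, 198), (219, 16, 201), (220, 14, 203), (221, 16, 202), (222, 14, 204), (223, 15, 203), (224, 9, 198), (225, 5, 184), (226, -4, 168), (227, -6, 162)]
292 [(208, -60, 113), (209, -62, 112), (210, -60, 121), (211, -50, 123), (212, -21, 129), (213, 4, 131), (214, 11, 135), (215, 11, 135), (216, 12, 151), (217, 12, 176), (218, 14, 197), (219, 13, 202), (220, 15, 200), (221, 14, 203), (222, 15, 202), (223, 13, 202), (224, 14, 205), (225, 9, 194), (226, 0, 174), (227, -5, 167)]
303 [(np.float64(159.8), 106.0), (np.float64(176.2), 93.6), (np.float64(187.7), 84.6), (np.float64(215.5), 61.9), (np.float64(222.0), 56.4)]
304 [(np.float64(150.7), 112.8), (np.float64(177.6), 92.5), (np.float64(187.7), 84.6), (np.float64(215.6), 61.8), (np.float64(222.0), 56.4)]
305 [(np.float64(136.7), 122.8), (np.float64(150.4), 113.0), (np.float64(178.5), 91.9), (np.float64(187.8), 84.6), (np.float64(215.6), 61.8), (np.float64(221.9), 56.4)]
306 [(np.float64(137.6), 122.2), (np.float64(150.3), 113.1), (np.float64(178.7), 91.7), (np.float64(187.7), 84.7), (np.float64(215.6), 61.8), (np.float64(221.9), 56.4)]
212 [625.02915714  64.83366819]
213 [625.0659461   63.99328627]
214 [625.1028555   63.15082006]
215 [625.13988588  62.3062593 ]
216 [625.17703784  61.45959363]
222 [625.40253487  56.33480886]
223 [625.44055407  55.47311358]
224 [625.47869955  54.60922822]
225 [625.5169719   53.74314182]
```

The tooth centre is at tray y 56.9 and the notch centre at 56.9, so they're aligned and I can let go.

Converted, -40 mm / 500 = -0.08, -30 mm / 500 = -0.06.

Call:
{"fn": "jog_arm", "kwargs": {"offsets": [[0, 0, 0, 0, 0, 0, 38], [0, 0, 0, 0, 0, 0, 42], [0, 0, 0, 0, 0, 0, 50], [0, 0, 0, 0, 0, 0, 60], [0, 0, 0, 0, 0, 0, 80], [0, 0, 0, 0, 0, 0, 80], [0, 0, -0.012, 0, 0, 0, 80], [0, 0, -0.06, 0, 0, 0, 80], [0, 0, -0.08, 0, 0, 0, 80], [0, 0, -0.08, 0, 0, 0, 80], [-0.03, 0, -0.06, 0, 0, 0, 80], [-0.03, 0, 0, 0, 0, 0, 80], [0, 0, 0, 0, 0, 0, 80], [0, 0, 0, 0, 0, 0, 80]], "squeeze": 30}}

```text
time: 7.4
ee_pos: [594.6, -13.1, 219.1]
eef_rot: [-3.141, -0.0, 1.502]
contact_force: [-0.4, 0.5, -0.5]
finger_gap: 80.2
gripper_force: 0.0
```

```bash
python3 - <<'E'
from h import *
im=manip.camera("wrist")[:,:,::-1]; cv2.imwrite("pics/w3raw.png",im); cv2.imwrite("pics/w3.png",cv2.resize(im[:230,60:320],None,fx=2.6,fy=2.6,interpolation=cv2.INTER_CUBIC))
E
```

```text
(no output)
```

View pics/w3.png

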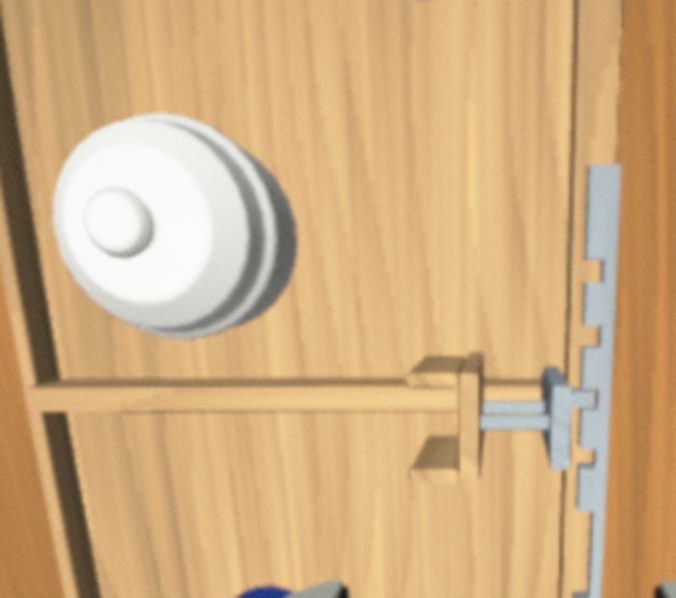

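The tooth is in the notch (crop (585,399)) with two empty notches above it. The bell at (175,225) is clear of the fence at row 385. I'll check lever width and bell gap.

```bash
python3 - <<'E'
from h import *
yaw=-.068; E=np.array([[np.cos(yaw),np.sin(yaw)],[-np.sin(yaw),np.cos(yaw)]])
f=lambda x,y,z:(E@atz("wrist",(x/2.6+60,y/2.6),z)[:2]).round(1)
print("plate",f(459,425,120),"lever",f(571,425,118),"tip",f(597,400,46),"fence top",f(240,383,48),f(240,411,48),"bell lowest",[f(190,338,z) for z in(50,55,60)], "bell right",[f(277,240,z) for z in(50,60)])
E
```

```text
plate [579.   58.9] lever [622.5  58.5] tip [642.2  56.3] fence top [468.4  65. ] [467.   51.3] bell lowest [array([447.5,  86.8]), array([449.7,  87.1]), array([451.9,  87.5])] bell right [array([493.1, 130.4]), array([496.1, 129.9])]
```

```bash
python3 -c "
from plant import manip; print(manip.finish_job())"
```

```text
the job is handed in; nothing more can be done
None
```

The job is handed in: by my last camera measurements the latch is fully in the second notch, the last one before the bell, the lever is out, and the bell stands clear of the fence by about 30 mm; the hand-in gave no verdict.

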